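# Hang the lift-off door of the filament drying cabinet

### The arm

A 6-joint arm with a two-finger parallel gripper is mounted at the origin on the work surface. World frame = base frame: x ahead of the robot, y to its left, z up, the work surface at z = 0. Lengths are in mm, angles in rad, forces in N, time in s.
With the tool pointing down it reaches from about 250 to 725 mm from the base axis. Payload 4 kg.
Tool frame: the origin (TCP) lies midway between the tips of the shut fingers; the grasp point (between the pads) lies ctrl.grip_depth behind it (ctrl.grip_depth is the distance from the TCP to the grasp point, in mm); z points along the fingers, y is the line along which they close (so a half turn about z gives the same grasp; the last joint's range is limited). The gripper opens to 85 mm and grips with 20 to 120 N. Pads are 22 mm wide; open, the fingers measure 114 mm over their backs; the gripper's body (76 mm by 85 mm) begins 54 mm behind the grasp point. The pads swing forward as they close: fully open they stand 13 mm farther back than shut.
Start: joints at [1.226, 0.241, 0.005, 1.335, 0, 1.571], TCP at [169.002, 470.572, 231.306] pointing down, gripper open.
Joint ranges: [-2.72, 2.72], [-1.05, 1.87], [-1.09, 1.28], [-1.99, 2.15], [-1.42, 1.44], [-3.14, 3.14]. Speed limits (rad/s): [2.79, 2.79, 3.14, 3.14, 3.14, 3.14].

### API

Orientations are given as a rotation vector (axis times angle).
In Python, from station import ctrl, vision, workorder gives the robot as it stands.
- The arm moves only by the tool send_rows, never from a script. Its argument "steps" is a list of rows, each an object of numbers: "dx", "dy", "dz": the shift along the world's x, y, z in mm; "wx", "wy", "wz": the turn, a rotation vector about the world's x, y, z in rad. In form: [{"dx": .., "dy": .., "dz": .., "wx": .., "wy": .., "wz": ..}, ...]. A call has 1 to 12 rows; each row shifts and turns the commanded pose from where the row before left it; what a row does not reach is not made up. A row lasts 1/10 s, in which the tool goes at most 50 mm and 8.59 degrees, less where a joint would pass 70% of its speed; a pose out of reach is approached as far as the arm can. A call is refused whole if a number of a shift passes 50 or a number of a turn 0.15, either way. A call with a gripper value outside its range is refused whole. "claw" is the finger opening in mm, from 0 to 85.4, set as the call begins (left out, the last holds). The fingers move at their own pace and stop on an object; "grip_force" is the grip in N (left out, the last holds). Time passes only in rows, so rows that do not move let the fingers close. It gives the time, the measured TCP pose, the force, the opening and the grip force at its end, in the units of the state.
- ctrl.observe(): the state, without advancing time (a new reading comes with each control period).
- vision.capture(name): name is "scene" or "side" or "wrist"; returns a dict with "pixels" (420x560x3 uint8, red, green, blue), "K" (3x3 intrinsics, pixels), "camera_from_world" (4x4, takes a point from world to camera coordinates). Camera axes: x right, y down, z forward; pixel columns grow to the right and rows downward; lengths in mm; the calibration is good to about 2 mm. A picture is of the moment at which its call begins. There is no depth.
- workorder.hand_in(): hands the job in; it is judged then, once.
The state is a dict: "clock": time; "qpos": joint angles; "qvel": joint speeds; "tau": joint torques, N m; "tool_pos": TCP position; "tcp_rot": TCP orientation; "contact_force": force on the tool from outside, world axes, zero at the start; "wrist_torque": the same for the moment, N m; "finger_gap": finger opening in mm; "grasp_force": force on a finger pad.
Only numpy, scipy, OpenCV 4.12 (cv2) and the standard library are available. Lean on these libraries where they do the work, as an engineer would, in place of code of your own. Each camera call takes 0.05 s, during which the arm holds its last target. There are 200 camera calls.

### The job

Take the loose door out of its slotted stand and hang it back on the small drying cabinet: lower its two hinge knuckles together over the cabinet's two hinge pins until both are fully home, feeling for the pins gently and never forcing the door down on them. Then let go and gently swing the door shut until it lies against the cabinet's two rubber bumpers, and leave it there. Leave everything else where it is.

Things in the scene. Friction and masses are not known exactly. Their poses are not given: they have to be found in the camera images.
- door: Grey door with a black inset, 10 mm thick (x), 150 wide (y), 150 high (z), 0.25 to 0.43 kg, with two steel hinge knuckles on its +y edge. Origin: centre of the panel's underside. At first it stands upright and loose in the stand's slot; its bare top edge (z = 150 mm) can be pinched across the 10 mm from above.
- door_knuckle (a point): Centre of the lower mouth of the door's lower knuckle (door frame: 0, 88, 20 mm), axes as the door's. The knuckles are upright steel tubes on one axis, 21 mm outside, 10.6 mm bore, 25 mm long, open at both ends; the upper one's mouth is 85 mm above this point. Set down more than 12 mm off the pins they slip down beside them and do not hold: a door on its pins cannot be shifted sideways.
- door_free (a point): Middle of the door's free vertical edge (door frame: 0, -75, 75 mm). It swings out towards the cabinet's -x (clockwise from above opens); the hung door turns freely, no latch, no spring.
- cabinet: Fixed black drying cabinet with a grey front frame, 200 mm deep (x), 220 wide (y), 210 high (z). Origin: centre of its underside. Its front, the plane x = -100 mm, faces -x and shows a spool. When the door hangs shut its axes point like the cabinet's and its origin is at x = -116, y = 0 (shifted with the pins), z = 35 mm of the cabinet frame.
- bumper (a point): Tip of the lower of two black rubber bumpers that stand 10 mm out of the cabinet's front frame (cabinet frame: -110, -62, 60 mm); the other is 100 mm above it. The shut door's back lies against them.
- hinge_mid (a point): Nominal foot (shoulder) of the lower hinge pin: cabinet frame (-116, 88, 55 mm), axes as the cabinet's. The rail with both pins is bolted tight through slotted holes: each time both pins stand together up to 8 mm either way from here along the cabinet's y (x is true), which this point does not show: look or feel. Pins: see pin_up.
- pin_up (a point): Nominal foot of the upper pin, 85 mm above hinge_mid and shifted from its nominal place just as the lower pin is. Pins: steel, upright, 8 mm thick, 20 mm long above the shoulder, the last 1.5 mm bevelled to 6.6 mm. Each stands on a 14 mm wide arm from the cabinet front.
- stand: Grey slotted parking stand, fixed, 70 x 110 mm base (x, y), 40 mm high, slot along its y, 13 mm wide, slot floor at z = 10 mm. Origin: centre of its underside. The door's underside rests on the slot floor, door axes as the stand's.
- scraper: Flat print scraper, 190 mm, lying on the table; leave alone.
- screwdriver: Screwdriver, 170 mm, lying on the table; leave alone.
- tray: Red printed open tray, 110 x 80 x 24 mm; leave alone.
- glue: White glue stick bottle with a cap, 32 mm wide, 100 mm high, standing; leave alone.
- jar: Small glass jar with a steel cap, 44 mm wide, 40 mm high, on top of the cabinet; leave alone.
- wrench: Wrench, 140 mm, lying on the table; leave alone.
- part: Red printed cone foot, 40 mm wide, 26 mm high; leave alone.
Mind the look-alikes: they are no part of the job. Of the things like the door, leave any that is purple; of the rest the smaller one is meant.

How it is judged (in metres and radians):
On the way:
1. the door hangs let go, both knuckles fully down on the two pins, upright (x of door_knuckle in the frame of cabinet between -0.124 and -0.108 m and y of door_knuckle in the frame of cabinet between 0.075 and 0.101 m and z of door_knuckle in the frame of cabinet between 0.045 and 0.0585 m and angle between door's own z axis and vertical below 0.05 rad and contact force between the fingers and door below 0.1 N), for 0.3 s.
At the end, for the whole second after the job is handed in: The door hangs on both pins, knuckles within 3.5 mm of the shoulders' height, upright within 0.05 rad, and is shut: the middle of its free edge lies within 11 mm of its shut place against the bumpers; the door is at rest, nothing touches it but the cabinet (x of door_knuckle in the frame of cabinet between -0.124 and -0.108 m and y of door_knuckle in the frame of cabinet between 0.075 and 0.101 m and z of door_knuckle in the frame of cabinet between 0.045 and 0.0585 m and angle between door's own z axis and vertical below 0.05 rad and x of door_free in the frame of cabinet between -0.127 and -0.105 m and y of door_free in the frame of cabinet between -0.1 and -0.05 m and linear speed of door below 0.02 m/s and angular speed of door below 0.1 rad/s).
It fails at once if the door, while gripped, is pressed on the cabinet or its pins with more than 25 N (contact force between door and cabinet above 25 N and contact force between the fingers and door above 30 N).
It fails at once if the door is knocked against the cabinet or its pins with more than 45 N (contact force between door and cabinet above 45 N).
It fails at once if the cabinet is struck or pushed by the robot with more than 20 N (contact force between the arm and cabinet above 20 N).
It fails at once if another thing on the table or on the cabinet is moved by more than 30 mm (distance of any of scraper, screwdriver, tray, glue, jar, wrench, part from where it was at the start of the episode above 0.03 m).
It also fails if it takes over 72 s, if anything falls off the work surface, if the arm or the gripper's body presses on something with over 40 N, if the wrist force passes 120 N, or if a joint passes its speed limit or range.

## Working session

There is one attempt and no reset: what is moved stays moved. The work goes in short steps, Python scripts to look and compute and a tool call to move; the robot and the scene stay as the last step left them, time stands still between calls to the robot, and variables do not carry over. Pictures are saved under pics/ and viewed, at most 10 in all, crops included, and the job is handed in when it is done.

Besides the shell and the picture viewer there is one more tool, called after ">>>" as name([rows], argument=value, ...), one row to a line, values as JSON. send_rows: Moves the arm, as the interface text tells. Its arguments: {"type":"object","properties":{"steps":{"type":"array","items":{"type":"object","properties":{"dx":{"type":"number"},"dy":{"type":"number"},"dz":{"type":"number"},"wx":{"type":"number"},"wy":{"type":"number"},"wz":{"type":"number"}}}},"claw":{"type":"number"},"grip_force":{"type":"number"}},"required":["steps"]}

```bash
mkdir -p pics; ls; cat > h.py <<'E'
import numpy as np, cv2
from station import ctrl, vision, workorder
def snap(n,f):
    c=vision.capture(n); cv2.imwrite('pics/'+f+'.png',c['pixels'][:,:,::-1]); np.savez('pics/'+f+'.npz',K=c['K'],T=c['camera_from_world'],p=c['pixels']); return c
def load(f): return np.load('pics/'+f+'.npz')
def proj(c,P):
    P=np.atleast_2d(P).astype(float); q=P@c['T'][:3,:3].T+c['T'][:3,3]; q=q@c['K'].T; return q[:,:2]/q[:,2:]
def ray(c,u,v):
    R=c['T'][:3,:3]; t=c['T'][:3,3]; o=-R.T@t; d=R.T@np.linalg.inv(c['K'])@[u,v,1]; return o,d
def atz(c,u,v,z):
    o,d=ray(c,u,v); return o+d*(z-o[2])/d[2]
def tri(cs,uvs):
    A=np.zeros((3,3));b=np.zeros(3)
    for c,(u,v) in zip(cs,uvs):
        o,d=ray(c,u,v); d=d/np.linalg.norm(d); M=np.eye(3)-np.outer(d,d); A+=M;b+=M@o
    return np.linalg.solve(A,b)
E
python3 - <<'E'
from h import *
a=snap('scene','s1');b=snap('side','d1');w=snap('wrist','w1')
cv2.imwrite('pics/both.png',cv2.resize(np.hstack([a['pixels'],b['pixels']])[:,:,::-1],(800,300)))
for c in(a,b,w): print(c['K'].round(1).tolist(),c['camera_from_world'].round(3).tolist())
print(ctrl.observe(),ctrl.grip_depth)
E
```

```text
pics
[[471.5, 0.0, 280.8], [0.0, 471.5, 202.3], [0.0, 0.0, 1.0]] [[-0.167, 0.986, -0.009, -39.009], [0.645, 0.102, -0.757, -216.122], [-0.746, -0.132, -0.653, 1601.24], [0.0, 0.0, 0.0, 1.0]]
[[480.9, 0.0, 288.2], [0.0, 480.9, 223.7], [0.0, 0.0, 1.0]] [[0.999, -0.044, -0.008, -474.133], [-0.038, -0.756, -0.653, 213.501], [0.023, 0.653, -0.757, 1381.798], [0.0, 0.0, 0.0, 1.0]]
[[377.3, 0.0, 280.3], [0.0, 377.3, 207.0], [0.0, 0.0, 1.0]] [[0.337, 0.941, -0.002, -498.898], [0.905, -0.324, 0.277, -35.845], [0.26, -0.095, -0.961, 377.932], [0.0, 0.0, 0.0, 1.0]]
{'clock': 0.15, 'qpos': array([ 1.22599732e+00,  2.41253935e-01,  4.05432310e-03,  1.33522931e+00,
       -2.16005556e-06,  1.57080255e+00]), 'qvel': array([-1.15143404e-05, -2.99386970e-03,  2.26582556e-03, -1.55379177e-03,
       -3.97122371e-05, -1.10123169e-03]), 'tau': array([-3.12739564e-05, -3.72634864e+01,  2.52638555e+01,  1.23669062e-02,
        1.77664339e-05, -2.67264193e-05]), 'tool_pos': array([168.84173721, 470.11863585, 230.61836159]), 'tcp_rot': array([-5.38891845e-01, -3.09474512e+00,  2.52682154e-03]), 'contact_force': array([ 0.21568472, -0.72449357, -0.3586463 ]), 'wrist_torque': array([0.02731682, 0.04610359, 0.03911007]), 'grasp_force': 0.0, 'finger_gap': 85.54491309041995} 18.700000000000003
```

View pics/s1.png

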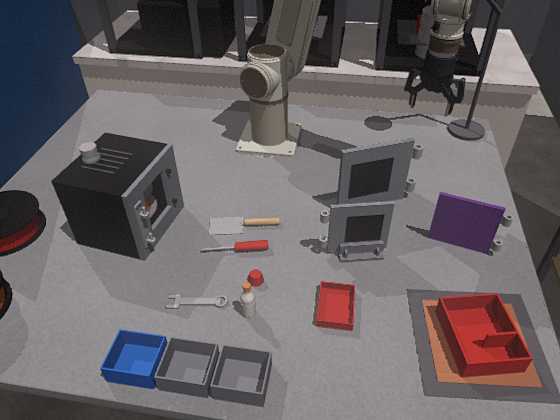

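View pics/d1.png

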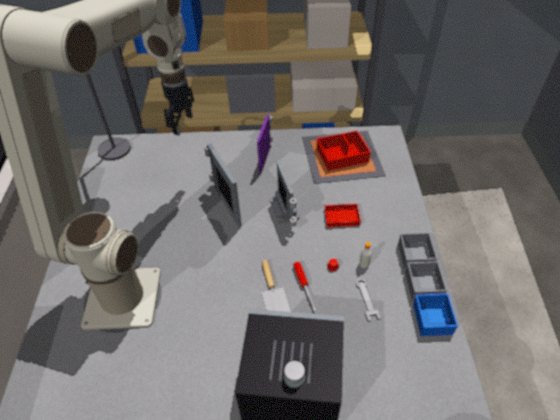

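Candidates for the door are the large grey one at scene (375,172), the smaller grey one at (361,230) in the slotted stand, and the purple one at (466,222). I choose the smaller grey one and will check it with the cabinet in close crops.

```bash
python3 - <<'E'
from h import *
a=load('s1')['p'][:,:,::-1];b=load('d1')['p'][:,:,::-1]
def cr(p,x,y,w,h,s): return cv2.resize(p[y:y+h,x:x+w],None,fx=s,fy=s,interpolation=cv2.INTER_CUBIC)
# top: scene door (310..410,195..270)x4 ; side door (260..320,155..230)x4 
t=np.hstack([cr(a,310,195,100,75,4),cr(b,250,155,100,75,4)])
u=np.hstack([cr(a,50,130,140,124,2.4),cr(b,235,310,125,110,2.7)])
u=u[:297] if False else u
E
python3 - <<'E'
from h import *
a=load('s1')['p'][:,:,::-1];b=load('d1')['p'][:,:,::-1]
def cr(p,x,y,w,h,s): return cv2.resize(p[y:y+h,x:x+w],None,fx=s,fy=s,interpolation=cv2.INTER_CUBIC)
t=np.hstack([cr(a,310,195,100,75,4),cr(b,250,155,100,75,4)])
u=np.hstack([cr(a,50,125,133,100,3),cr(b,230,310,133,100,3)])
u=cr(a,50,130,140,125,4)[:,:]
cv2.imwrite('pics/c1.png',t); 
v=np.hstack([u,np.zeros((500,240,3),np.uint8)]); cv2.imwrite('pics/c2.png',v)
E
```

```text
Traceback (most recent call last):
ValueError: all the input array dimensions except for the concatenation axis must match exactly, but along dimension 0, the array at index 0 has size 298 and the array at index 1 has size 297
```

View pics/c1.png

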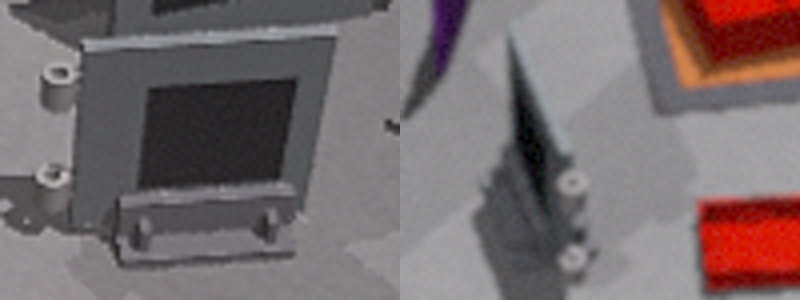

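View pics/c2.png

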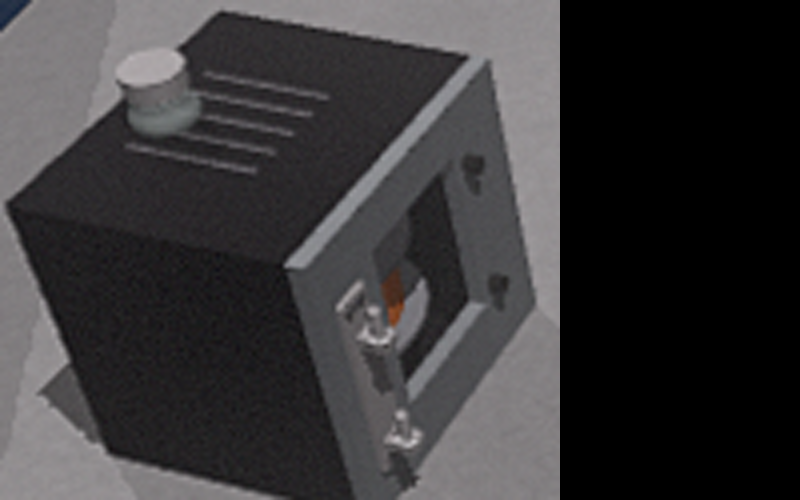

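The scene crop shows the chosen door in the stand, with top corners at (330.5,205.5) and (394,203). Its knuckle tops are at (324.5,213) and (323,239.5), on the world -y side. The cabinet's front faces roughly world +y, with the pins at the +x side. The pin feet are at about (143.8,214.5) and (151,239.5).

```bash
cat > fit.py <<'E'
from h import *
from scipy.optimize import least_squares
def pose(p): 
    c,s=np.cos(p[2]),np.sin(p[2]); return np.array([[c,-s,0],[s,c,0],[0,0,1]]),np.array([p[0],p[1],p[3] if len(p)>3 else 0])
def fit(obs,p0):
    def f(p):
        R,t=pose(p); return np.concatenate([(proj(c,np.array(P)@R.T+t)-uv).ravel() for c,P,uv in obs])
    r=least_squares(f,p0,loss='soft_l1'); return r.x,r.fun
E
python3 - <<'E'
from fit import *
a=load('s1');b=load('d1')
o=lambda L:np.array(L)/4+[50,130]
cab=[(a,[[-100,110,210],[100,110,210],[100,-110,210],[-100,-110,210],[100,110,0],[-100,-110,0]],o([[295,269],[8,203],[222,12],[490,60],[108,452],[537,303]]))]
for sgn in (1,):
    p,f=fit(cab,[300,-350,-1.5]); print(p,f.round(1))
R,t=pose(p)
for z,uv in ((55,[404,438]),(140,[375,338]),(75,[403,413]),(160,[373,310])):
    u=o([uv])[0]
    g=least_squares(lambda q:proj(a,R@[q[0],q[1],z]+t)[0]-u,[-116,88]).x; print('pin',z,g)
d=[(a,[[0,75,150],[0,-75,150],[0,88,130],[0,88,45]],[[330.5,205.2],[394.2,203],[324.5,213],[323,239.5]]),
   (b,[[0,-75,150],[0,75,150],[0,88,130],[0,88,45]],[[277.5,161.5],[292.5,192.5],[293,201.2],[293,219.5]])]
p,f=fit(d,[450,150,3.1,10]); print(p,f.round(1).reshape(-1,2).tolist())
R,t=pose(p); print('grasp top',R@[0,0,150]+t)
# other camera check of cabinet visible in wrist: save
E
```

```text
[ 473.4567924  -289.89289564   -1.72910357] [ 0.9  0.2 -1.8 -0.5  0.2 -1.4  0.2 -0.5 -0.4  0.5  0.2  0.6]
pin 55 [-115.99677671   80.99158536]
pin 140 [-116.0210552    82.87662057]
pin 75 [-118.17779929   78.56821981]
pin 160 [-117.56278634   80.0912599 ]
[478.38825226 315.04515328   9.67600791   7.26384078] [[0.0, 1.4], [-0.2, -0.3], [0.0, 0.4], [-0.2, -0.6], [0.3, -0.7], [-0.8, 0.5], [0.0, -0.5], [0.0, -0.1]]
grasp top [478.38825226 315.04515328 157.26384078]
```

>>> send_rows([
  {"dz": 30, "dx": 15, "dy": -8, "wz": -0.0975},
  {"dx": 33, "dy": -16, "dz": 20, "wz": -0.0975},
  {"dx": 33, "dy": -16, "dz": 10, "wz": -0.0975},
  {"dx": 33, "dy": -16, "wz": -0.0975},
  {"dx": 33, "dy": -16, "wz": -0.0975},
  {"dx": 33, "dy": -17, "wz": -0.0975},
  {"dx": 33, "dy": -17, "wz": -0.0975},
  {"dx": 33, "dy": -17, "wz": -0.0975},
  {"dx": 33, "dy": -17, "wz": -0.0975},
  {"dx": 30, "dy": -15, "wz": -0.0975},
  {},
  {},
], claw=60, grip_force=60)

```text
invalid input at $.steps[0]: expected keys dx, dy, dz, wx, wy, wz
```

```bash
python3 - <<'E'
from fit import *
w=snap('wrist','w2'); print({k:np.round(v,3) for k,v in ctrl.observe().items()})
a={k:w[k] for k in ('K',)}; c=load('w2')
R,t=pose([478.4,315,3.393,8.5])
print(proj(c,np.array([[5,75,150],[-5,75,150],[5,-75,150],[-5,-75,150],[0,88,130],[0,88,45]])@R.T+t).round(1).tolist())
E
```

```text
{'clock': np.float64(0.2), 'qpos': array([1.226, 0.241, 0.004, 1.335, 0.   , 1.571]), 'qvel': array([-0.001, -0.   ,  0.003, -0.001, -0.   , -0.   ]), 'tau': array([ 1.0000e-03, -3.7225e+01,  2.5239e+01,  1.2000e-02,  0.0000e+00,
        0.0000e+00]), 'tool_pos': array([168.877, 470.219, 230.734]), 'tcp_rot': array([-5.390e-01, -3.095e+00,  2.000e-03]), 'contact_force': array([-0.101,  0.333, -0.173]), 'wrist_torque': array([-0.003,  0.024, -0.002]), 'grasp_force': np.float64(0.0), 'finger_gap': np.float64(85.127)}
[[159.2, 635.0], [166.4, 641.1], [302.4, 568.4], [309.1, 575.4], [158.4, 613.7], [181.4, 516.9]]
```

View pics/w2.png

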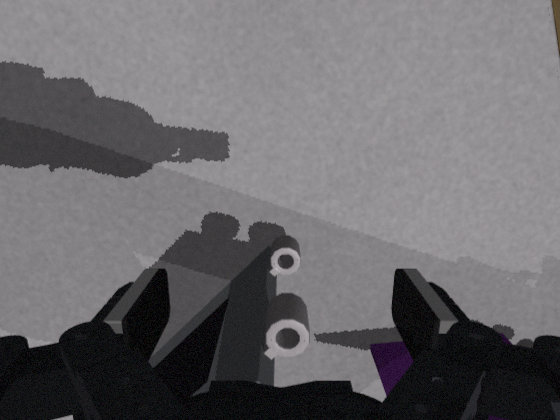

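The picture shows the unmoved start pose, with the large door's knuckles at (287,260) and (288,337). The call was refused because every row needs all six keys, so I'm resending it.

>>> send_rows([
  {"dx": 15, "dy": -8, "dz": 30, "wx": 0, "wy": 0, "wz": -0.0975},
  {"dx": 33, "dy": -16, "dz": 20, "wx": 0, "wy": 0, "wz": -0.0975},
  {"dx": 33, "dy": -16, "dz": 10, "wx": 0, "wy": 0, "wz": -0.0975},
  {"dx": 33, "dy": -16, "dz": 0, "wx": 0, "wy": 0, "wz": -0.0975},
  {"dx": 33, "dy": -16, "dz": 0, "wx": 0, "wy": 0, "wz": -0.0975},
  {"dx": 33, "dy": -17, "dz": 0, "wx": 0, "wy": 0, "wz": -0.0975},
  {"dx": 33, "dy": -17, "dz": 0, "wx": 0, "wy": 0, "wz": -0.0975},
  {"dx": 33, "dy": -17, "dz": 0, "wx": 0, "wy": 0, "wz": -0.0975},
  {"dx": 33, "dy": -17, "dz": 0, "wx": 0, "wy": 0, "wz": -0.0975},
  {"dx": 30, "dy": -15, "dz": 0, "wx": 0, "wy": 0, "wz": -0.0975},
  {"dx": 0, "dy": 0, "dz": 0, "wx": 0, "wy": 0, "wz": 0},
], claw=60, grip_force=60)

```text
clock: 1.3
tool_pos: [481.1, 313.3, 290.1]
tcp_rot: [1.933, 2.475, -0.002]
contact_force: [0.8, 1.2, 0.1]
finger_gap: 59.8
grasp_force: 0.0
```

```bash
python3 - <<'E'
from fit import *
snap('wrist','w3'); print({k:np.round(v,3) for k,v in ctrl.observe().items() if k!='tau'})
c=load('w3')
R,t=pose([478.4,315,3.393,8.5])
print(proj(c,np.array([[5,75,150],[-5,75,150],[5,-75,150],[-5,-75,150],[0,88,130],[0,88,45]])@R.T+t).round(1).tolist())
E
```

```text
{'clock': np.float64(1.35), 'qpos': array([0.58 , 0.379, 0.348, 1.542, 0.   , 1.903]), 'qvel': array([ 0.043, -0.024, -0.022,  0.009,  0.015, -0.007]), 'tool_pos': array([479.351, 314.27 , 290.279]), 'tcp_rot': array([-1.929e+00, -2.479e+00,  2.000e-03]), 'contact_force': array([0.578, 0.309, 0.207]), 'wrist_torque': array([ 0.024,  0.025, -0.006]), 'grasp_force': np.float64(0.0), 'finger_gap': np.float64(59.926)}
[[272.2, 283.7], [284.7, 283.6], [269.6, 87.4], [284.1, 87.3], [278.7, 286.3], [279.0, 248.5]]
```

View pics/w3.png

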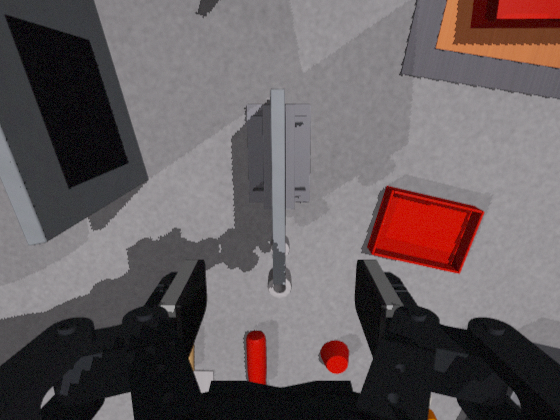

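The wrist view shows the door's top edge running from (278,89) to (280,275), with the knuckle at (280,288). That is within 2 px of my prediction, so I'm descending and gripping.

>>> send_rows([
  {"dx": 0, "dy": 0, "dz": -40, "wx": 0, "wy": 0, "wz": 0},
  {"dx": 0, "dy": 0, "dz": -40, "wx": 0, "wy": 0, "wz": 0},
  {"dx": 0, "dy": 0, "dz": -40, "wx": 0, "wy": 0, "wz": 0},
  {"dx": 0, "dy": 0, "dz": -25, "wx": 0, "wy": 0, "wz": 0},
  {"dx": 0, "dy": 0, "dz": -13, "wx": 0, "wy": 0, "wz": 0},
  {"dx": 0, "dy": 0, "dz": 0, "wx": 0, "wy": 0, "wz": 0},
  {"dx": 0, "dy": 0, "dz": 0, "wx": 0, "wy": 0, "wz": 0},
])

```text
clock: 2.05
tool_pos: [477.4, 316.2, 133.8]
tcp_rot: [-1.924, -2.483, -0.0]
contact_force: [0.7, -0.0, 0.8]
finger_gap: 59.8
grasp_force: 0.0
```

>>> send_rows([
  {"dx": 0, "dy": 0, "dz": 0, "wx": 0, "wy": 0, "wz": 0},
  {"dx": 0, "dy": 0, "dz": 0, "wx": 0, "wy": 0, "wz": 0},
  {"dx": 0, "dy": 0, "dz": 0, "wx": 0, "wy": 0, "wz": 0},
  {"dx": 0, "dy": 0, "dz": 0, "wx": 0, "wy": 0, "wz": 0},
  {"dx": 0, "dy": 0, "dz": 0, "wx": 0, "wy": 0, "wz": 0},
  {"dx": 0, "dy": 0, "dz": 0, "wx": 0, "wy": 0, "wz": 0},
], claw=0, grip_force=70)

```text
clock: 2.65
tool_pos: [478.6, 316.0, 134.4]
tcp_rot: [1.926, 2.482, 0.003]
contact_force: [-0.1, -0.1, 5.5]
finger_gap: 8.9
grasp_force: 70.3
```

The door is gripped. The wrist camera won't see the pins once the door is at the hinge. So I'll let go for now, since the door is still in the stand, and view the upper pin from the same relative viewpoint in which I saw the upper knuckle. That gives a direct relative offset.

>>> send_rows([
  {"dx": 0, "dy": 0, "dz": 0, "wx": 0, "wy": 0, "wz": 0},
  {"dx": 0, "dy": 0, "dz": 0, "wx": 0, "wy": 0, "wz": 0},
  {"dx": 0, "dy": 0, "dz": 0, "wx": 0, "wy": 0, "wz": 0},
  {"dx": 0, "dy": 0, "dz": 10, "wx": 0, "wy": 0, "wz": 0},
  {"dx": 0, "dy": 0, "dz": 40, "wx": 0, "wy": 0, "wz": 0},
  {"dx": 0, "dy": 0, "dz": 45, "wx": 0, "wy": 0, "wz": 0},
  {"dx": 0, "dy": 0, "dz": 45, "wx": 0, "wy": 0, "wz": 0},
  {"dx": 5, "dy": -20, "dz": 36, "wx": 0, "wy": 0, "wz": 0},
  {"dx": 8, "dy": -45, "dz": 0, "wx": 0, "wy": 0, "wz": 0},
  {"dx": 8, "dy": -45, "dz": 0, "wx": 0, "wy": 0, "wz": 0},
  {"dx": 8, "dy": -45, "dz": 0, "wx": 0, "wy": 0, "wz": 0},
  {"dx": 8, "dy": -45, "dz": 0, "wx": 0, "wy": 0, "wz": 0},
], claw=60)

```text
clock: 3.85
tool_pos: [515.0, 114.0, 310.2]
tcp_rot: [1.925, 2.482, 0.001]
contact_force: [0.6, 0.4, -0.1]
finger_gap: 59.9
grasp_force: 0.0
```

>>> send_rows([
  {"dx": 8, "dy": -45, "dz": 0, "wx": 0, "wy": 0, "wz": 0},
  {"dx": 8, "dy": -45, "dz": 0, "wx": 0, "wy": 0, "wz": 0},
  {"dx": 8, "dy": -45, "dz": 0, "wx": 0, "wy": 0, "wz": 0},
  {"dx": 8, "dy": -45, "dz": 0, "wx": 0, "wy": 0, "wz": 0},
  {"dx": 3, "dy": -30, "dz": 0, "wx": 0, "wy": 0, "wz": 0},
  {"dx": 0, "dy": -9, "dz": 0, "wx": 0, "wy": 0, "wz": 0},
  {"dx": 0, "dy": 0, "dz": 0, "wx": 0, "wy": 0, "wz": 0},
  {"dx": 0, "dy": 0, "dz": 0, "wx": 0, "wy": 0, "wz": 0},
])

```text
clock: 4.65
tool_pos: [549.9, -102.5, 309.6]
tcp_rot: [-1.925, -2.482, -0.001]
contact_force: [0.6, 0.3, 0.7]
finger_gap: 59.9
grasp_force: 0.0
```

```bash
python3 - <<'E'
from fit import *
snap('wrist','w4'); print({k:np.round(v,3) for k,v in ctrl.observe().items() if k!='tau'})
a=load('w4')['p'][:,:,::-1]; b=load('w3')['p'][:,:,::-1]
f=lambda p:cv2.resize(p[200:350,180:380],None,fx=2,fy=2,interpolation=cv2.INTER_CUBIC)
g=cv2.resize(a,(400,300)); g2=cv2.resize(a[240:330,220:340],None,fx=3.333,fy=3.333,interpolation=cv2.INTER_CUBIC)
g3=cv2.resize(b[240:330,220:340],None,fx=3.333,fy=3.333,interpolation=cv2.INTER_CUBIC)
cv2.imwrite('pics/c3.png',np.vstack([np.hstack([g,f(a)]),np.hstack([g2,g3])]))
c=load('w4'); R,t=pose([473.5,-289.9,-1.729])
print(proj(c,np.array([[-116,82,160],[-116,82,140],[-116,82,75],[-116,82,55]])@R.T+t).round(1).tolist())
E
```

```text
{'clock': np.float64(4.7), 'qpos': array([-1.840e-01,  3.470e-01,  3.520e-01,  1.576e+00,  1.000e-03,
        1.134e+00]), 'qvel': array([ 0.013, -0.002, -0.003, -0.003, -0.002, -0.002]), 'tool_pos': array([ 549.912, -102.097,  309.622]), 'tcp_rot': array([-1.924e+00, -2.483e+00, -1.000e-03]), 'contact_force': array([0.501, 0.348, 0.088]), 'wrist_torque': array([ 0.002, -0.042,  0.012]), 'grasp_force': np.float64(0.0), 'finger_gap': np.float64(60.152)}
[[281.4, 291.1], [281.4, 280.3], [281.2, 252.3], [281.1, 245.4]]
```

View pics/c3.png

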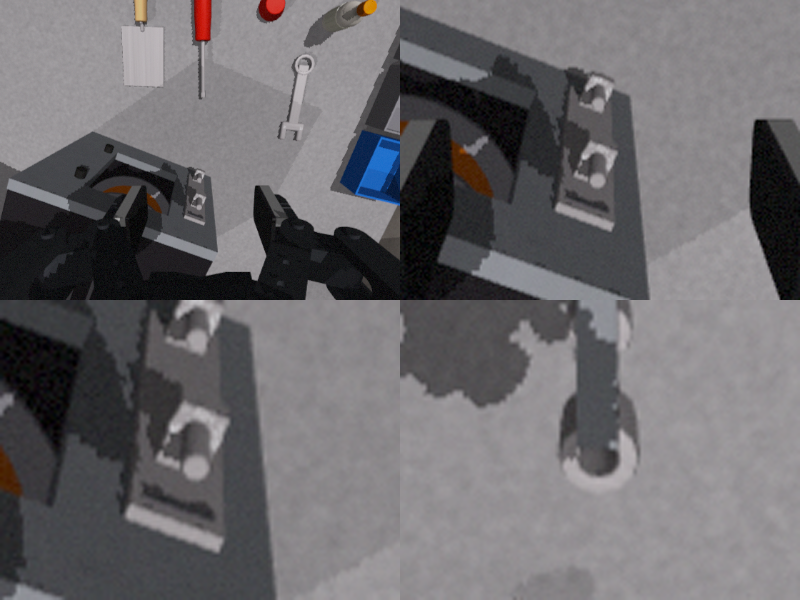

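```bash
python3 - <<'E'
from fit import *
a=load('w3');b=load('w4')
print('cam centers',ray(a,0,0)[0],ray(b,0,0)[0], ray(b,0,0)[0]-ray(a,0,0)[0],np.abs(a['T'][:3,:3]-b['T'][:3,:3]).max())
k=atz(a,280,286.5,140);p=atz(b,279.3,289.4,160);p2=atz(b,280.3,249.7,75);
print('knuckle',k,'pin up',p,'pin low',p2)
R,t=pose([473.5,-289.9,-1.729]); print('cab frame',(p-t)@R,(p2-t)@R)
R,t=pose([478.4,315,3.393]); print('knuckle door frame',(k-t)@R)
print(ctrl.observe()['tool_pos'])
E
```

```text
cam centers [463.87557105 381.4062795  431.82243905] [532.14607033 -34.79644647 451.45230611] [  68.27049928 -416.20272597   19.62986706] 0.0066275768539739155
knuckle [501.2507876  230.65514624 140.        ] pin up [ 570.58492498 -187.16938627  160.        ] pin low [ 571.07047399 -185.54680501   75.        ]
cab frame [-116.74290383   79.68786646  160.        ] [-118.42171771   79.91172302   75.        ]
knuckle door frame [ -1.15019145  87.37785709 140.        ]
[ 549.91168927 -102.09652347  309.62178581]
```

The pin tips are at wrist pixels (279.3,289.4) upper and (280.3,249.7) lower, and the knuckle rim was at (280,286.5). That puts the pins about 8 mm toward cabinet -y from nominal, and the hanging TCP at about (548.7,-101.4). I'm going back to grip the door.

>>> send_rows([
  {"dx": -5, "dy": 25, "dz": 0, "wx": 0, "wy": 0, "wz": 0},
  {"dx": -8, "dy": 45, "dz": 0, "wx": 0, "wy": 0, "wz": 0},
  {"dx": -8, "dy": 45, "dz": 0, "wx": 0, "wy": 0, "wz": 0},
  {"dx": -8, "dy": 45, "dz": 0, "wx": 0, "wy": 0, "wz": 0},
  {"dx": -8, "dy": 45, "dz": 0, "wx": 0, "wy": 0, "wz": 0},
  {"dx": -8, "dy": 45, "dz": 0, "wx": 0, "wy": 0, "wz": 0},
  {"dx": -8, "dy": 45, "dz": 0, "wx": 0, "wy": 0, "wz": 0},
  {"dx": -8, "dy": 45, "dz": 0, "wx": 0, "wy": 0, "wz": 0},
  {"dx": -8, "dy": 45, "dz": 0, "wx": 0, "wy": 0, "wz": 0},
  {"dx": -3, "dy": 25, "dz": 0, "wx": 0, "wy": 0, "wz": 0},
  {"dx": 0, "dy": 9, "dz": -10, "wx": 0, "wy": 0, "wz": 0},
  {"dx": 0, "dy": 0, "dz": -36, "wx": 0, "wy": 0, "wz": 0},
])

```text
clock: 5.9
tool_pos: [478.7, 319.4, 266.2]
tcp_rot: [1.918, 2.484, 0.013]
contact_force: [1.0, 0.5, -0.1]
finger_gap: 59.9
grasp_force: 0.0
```

>>> send_rows([
  {"dx": 0, "dy": 0, "dz": -40, "wx": 0, "wy": 0, "wz": 0},
  {"dx": 0, "dy": 0, "dz": -40, "wx": 0, "wy": 0, "wz": 0},
  {"dx": 0, "dy": 0, "dz": -35, "wx": 0, "wy": 0, "wz": 0},
  {"dx": 0, "dy": 0, "dz": -15, "wx": 0, "wy": 0, "wz": 0},
  {"dx": 0, "dy": 0, "dz": 0, "wx": 0, "wy": 0, "wz": 0},
  {"dx": 0, "dy": 0, "dz": 0, "wx": 0, "wy": 0, "wz": 0},
  {"dx": 0, "dy": 0, "dz": 0, "wx": 0, "wy": 0, "wz": 0},
])

```text
clock: 6.6
tool_pos: [478.8, 316.2, 135.0]
tcp_rot: [1.925, 2.481, 0.005]
contact_force: [0.5, 0.1, -0.3]
finger_gap: 59.9
grasp_force: 0.0
```

>>> send_rows([
  {"dx": 0, "dy": 0, "dz": 0, "wx": 0, "wy": 0, "wz": 0},
  {"dx": 0, "dy": 0, "dz": 0, "wx": 0, "wy": 0, "wz": 0},
  {"dx": 0, "dy": 0, "dz": 0, "wx": 0, "wy": 0, "wz": 0},
  {"dx": 0, "dy": 0, "dz": 0, "wx": 0, "wy": 0, "wz": 0},
  {"dx": 0, "dy": 0, "dz": 0, "wx": 0, "wy": 0, "wz": 0},
  {"dx": 0, "dy": 0, "dz": 0, "wx": 0, "wy": 0, "wz": 0},
  {"dx": 0, "dy": 0, "dz": 0, "wx": 0, "wy": 0, "wz": 0},
], claw=0, grip_force=70)

```text
clock: 7.3
tool_pos: [478.5, 315.9, 134.1]
tcp_rot: [1.926, 2.482, 0.003]
contact_force: [0.3, -0.0, 4.5]
finger_gap: 8.5
grasp_force: 70.2
```

>>> send_rows([
  {"dx": 0, "dy": 0, "dz": 15, "wx": 0, "wy": 0, "wz": 0},
  {"dx": 0, "dy": 0, "dz": 30, "wx": 0, "wy": 0, "wz": 0},
  {"dx": 0, "dy": 0, "dz": 35, "wx": 0, "wy": 0, "wz": 0},
  {"dx": 0, "dy": 0, "dz": 35, "wx": 0, "wy": 0, "wz": 0},
  {"dx": 0, "dy": 0, "dz": 25, "wx": 0, "wy": 0, "wz": 0},
  {"dx": 0, "dy": 0, "dz": 10, "wx": 0, "wy": 0, "wz": 0},
  {"dx": 4, "dy": -15, "dz": 0, "wx": 0, "wy": 0, "wz": 0},
  {"dx": 7, "dy": -30, "dz": 0, "wx": 0, "wy": 0, "wz": 0},
  {"dx": 8, "dy": -34, "dz": 0, "wx": 0, "wy": 0, "wz": 0},
  {"dx": 8, "dy": -34, "dz": 0, "wx": 0, "wy": 0, "wz": 0},
  {"dx": 8, "dy": -34, "dz": 0, "wx": 0, "wy": 0, "wz": 0},
  {"dx": 8, "dy": -34, "dz": 0, "wx": 0, "wy": 0, "wz": 0},
])

```text
clock: 8.5
tool_pos: [519.8, 132.0, 280.4]
tcp_rot: [-1.924, -2.479, 0.007]
contact_force: [0.8, 0.5, -2.7]
finger_gap: 8.4
grasp_force: 69.3
```

>>> send_rows([
  {"dx": 8, "dy": -34, "dz": 0, "wx": 0, "wy": 0, "wz": 0},
  {"dx": 8, "dy": -34, "dz": 0, "wx": 0, "wy": 0, "wz": 0},
  {"dx": 8, "dy": -34, "dz": 0, "wx": 0, "wy": 0, "wz": 0},
  {"dx": 8, "dy": -30, "dz": 0, "wx": 0, "wy": 0, "wz": 0},
  {"dx": 5, "dy": -20, "dz": 0, "wx": 0, "wy": 0, "wz": 0},
  {"dx": 2, "dy": -10, "dz": 0, "wx": 0, "wy": 0, "wz": 0},
  {"dx": 0, "dy": 0, "dz": 0, "wx": 0, "wy": 0, "wz": 0},
  {"dx": 0, "dy": 0, "dz": 0, "wx": 0, "wy": 0, "wz": 0},
  {"dx": 0, "dy": 0, "dz": 0, "wx": 0, "wy": 0, "wz": 0},
])

```text
clock: 9.4
tool_pos: [559.6, -26.4, 282.9]
tcp_rot: [-1.923, -2.483, 0.0]
contact_force: [-0.1, 0.6, -1.8]
finger_gap: 8.3
grasp_force: 69.3
```

```bash
python3 - <<'E'
from fit import *
snap('wrist','w5');snap('scene','s5'); print({k:np.round(v,3) for k,v in ctrl.observe().items() if k!='tau'})
a=load('w5')['p'][:,:,::-1]; b=load('s5')['p'][:,:,::-1]
cv2.imwrite('pics/c5.png',np.vstack([np.hstack([cv2.resize(a,(400,300)),cv2.resize(b,(400,300))]),cv2.resize(b[120:270,90:290],None,fx=4,fy=4,interpolation=cv2.INTER_CUBIC)[200:500]]))
E
```

```text
{'clock': np.float64(9.5), 'qpos': array([-0.047,  0.35 ,  0.289,  1.51 ,  0.   ,  1.271]), 'qvel': array([-0.002,  0.   ,  0.005,  0.   , -0.001,  0.001]), 'tool_pos': array([559.794, -26.298, 283.298]), 'tcp_rot': array([-1.924, -2.484, -0.   ]), 'contact_force': array([-0.207, -0.061, -3.067]), 'wrist_torque': array([ 0.002,  0.023, -0.011]), 'grasp_force': np.float64(69.266), 'finger_gap': np.float64(8.657)}
```

View pics/c5.png

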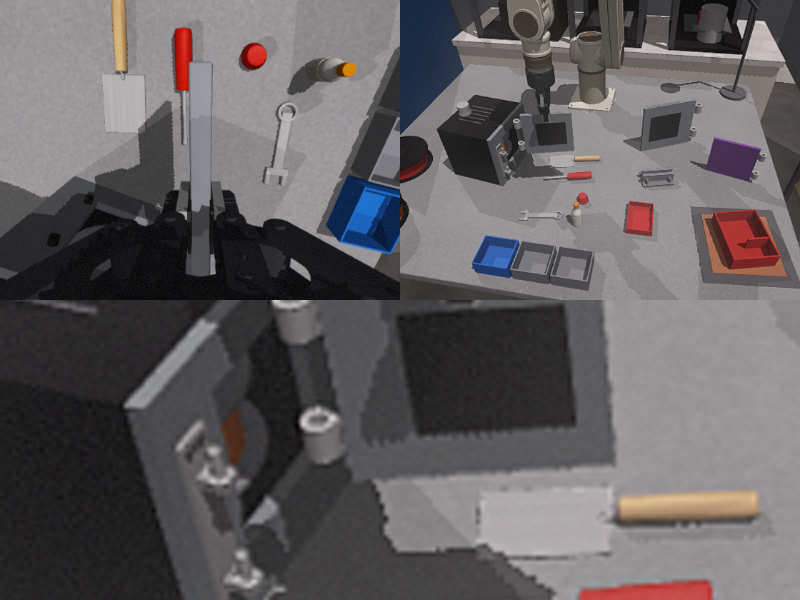

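The scene view shows the door held upright in front of the cabinet, with the pins clear. I'm lowering until the upper knuckle is just above the upper pin tip, then sliding in from the front.

>>> send_rows([
  {"dx": 0, "dy": 0, "dz": -20, "wx": 0, "wy": 0, "wz": 0},
  {"dx": 0, "dy": 0, "dz": -30, "wx": 0, "wy": 0, "wz": 0},
  {"dx": 0, "dy": 0, "dz": -30, "wx": 0, "wy": 0, "wz": 0},
  {"dx": 0, "dy": 0, "dz": -16, "wx": 0, "wy": 0, "wz": 0},
  {"dx": 0, "dy": 0, "dz": 0, "wx": 0, "wy": 0, "wz": 0},
  {"dx": -2, "dy": -10, "dz": 0, "wx": 0, "wy": 0, "wz": 0},
  {"dx": -2, "dy": -15, "dz": 0, "wx": 0, "wy": 0, "wz": 0},
  {"dx": -3, "dy": -15, "dz": 0, "wx": 0, "wy": 0, "wz": 0},
  {"dx": -2, "dy": -15, "dz": 0, "wx": 0, "wy": 0, "wz": 0},
  {"dx": -1, "dy": -10, "dz": 0, "wx": 0, "wy": 0, "wz": 0},
  {"dx": 0, "dy": 0, "dz": 0, "wx": 0, "wy": 0, "wz": 0},
  {"dx": 0, "dy": 0, "dz": 0, "wx": 0, "wy": 0, "wz": 0},
])

```text
clock: 10.7
tool_pos: [550.0, -92.9, 187.4]
tcp_rot: [-1.927, -2.481, -0.001]
contact_force: [0.6, 0.7, -3.0]
finger_gap: 8.7
grasp_force: 69.3
```

```bash
python3 - <<'E'
from fit import *
snap('wrist','w6');snap('scene','s6'); print({k:np.round(v,3) for k,v in ctrl.observe().items() if k in('tool_pos','contact_force','tcp_rot')})
b=load('s6')['p'][:,:,::-1]
cv2.imwrite('pics/c6.png',cv2.resize(b[180:255,120:220],None,fx=8,fy=8,interpolation=cv2.INTER_CUBIC))
E
```

```text
{'tool_pos': array([550.034, -92.114, 187.261]), 'tcp_rot': array([-1.925, -2.482, -0.   ]), 'contact_force': array([-0.034, -0.444, -3.177])}
```

View pics/c6.png

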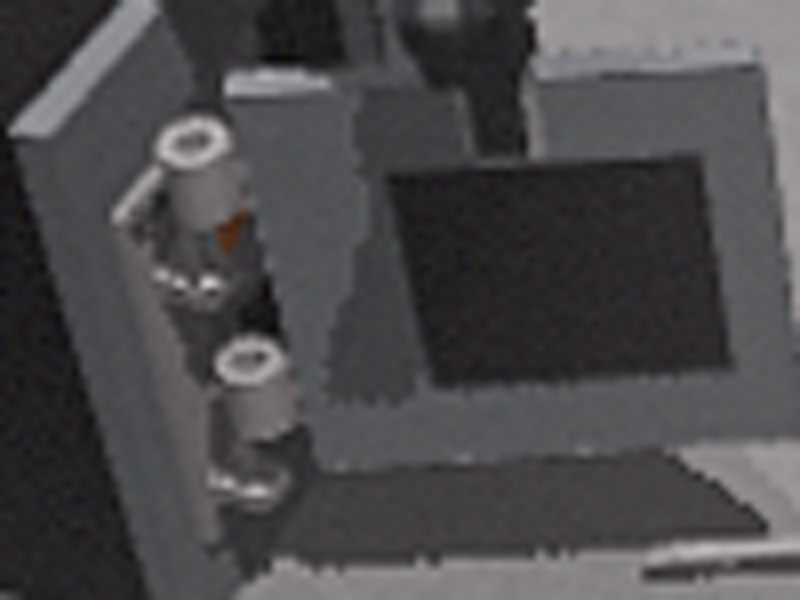

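```bash
python3 - <<'E'
from fit import *
a=load('s6'); o=lambda u,v:(u/8+120,v/8+180)
zb=62.5-0.0 # door bottom est
print('dz grasp->now',187.3-134.1)
db=10+187.3-134.1
print('kn up',atz(a,*o(195,142),db+130),'kn low',atz(a,*o(250,360),db+45))
s=load('s1'); q=lambda u,v:(u/4+50,v/4+130)
for n,uv,z in(('up tip',(374,309),160),('up foot',(376,337),140),('low tip',(403,412),75),('low foot',(404,438),55)): print(n,atz(s,*q(*uv),z))
E
```

```text
dz grasp->now 53.20000000000002
kn up [ 573.60784218 -175.70446269  193.2       ] kn low [ 573.93387905 -176.02886614  108.2       ]
up tip [ 570.15291006 -186.18869068  160.        ]
up foot [ 572.66459636 -188.1414018   140.        ]
low tip [ 568.84429297 -185.90375814   75.        ]
low foot [ 571.72214885 -188.11466208   55.        ]
```

>>> send_rows([
  {"dx": -1, "dy": -5, "dz": 0, "wx": 0, "wy": 0, "wz": 0},
  {"dx": -1, "dy": -5, "dz": 0, "wx": 0, "wy": 0, "wz": 0},
  {"dx": 0, "dy": 0, "dz": 0, "wx": 0, "wy": 0, "wz": 0},
  {"dx": 0, "dy": 0, "dz": -3, "wx": 0, "wy": 0, "wz": 0},
  {"dx": 0, "dy": 0, "dz": -2, "wx": 0, "wy": 0, "wz": 0},
  {"dx": 0, "dy": 0, "dz": -1, "wx": 0, "wy": 0, "wz": 0},
  {"dx": 0, "dy": 0, "dz": 0, "wx": 0, "wy": 0, "wz": 0},
])

```text
clock: 11.5
tool_pos: [547.8, -102.3, 180.9]
tcp_rot: [-1.925, -2.482, 0.0]
contact_force: [0.5, 0.4, -1.8]
finger_gap: 8.2
grasp_force: 69.3
```

>>> send_rows([
  {"dx": 0, "dy": 0, "dz": -1, "wx": 0, "wy": 0, "wz": 0},
  {"dx": 0, "dy": 0, "dz": -1, "wx": 0, "wy": 0, "wz": 0},
  {"dx": 0, "dy": 0, "dz": 0, "wx": 0, "wy": 0, "wz": 0},
])

```text
clock: 11.8
tool_pos: [547.9, -102.4, 179.2]
tcp_rot: [-1.926, -2.482, 0.0]
contact_force: [-0.1, 0.7, -2.4]
finger_gap: 8.8
grasp_force: 69.3
```

>>> send_rows([
  {"dx": 0, "dy": 0, "dz": -1, "wx": 0, "wy": 0, "wz": 0},
  {"dx": 0, "dy": 0, "dz": 0, "wx": 0, "wy": 0, "wz": 0},
])

```text
clock: 12.0
tool_pos: [547.9, -102.4, 178.2]
tcp_rot: [-1.926, -2.482, 0.0]
contact_force: [-0.8, 0.4, -2.3]
finger_gap: 8.5
grasp_force: 69.3
```

>>> send_rows([
  {"dx": 0, "dy": 0, "dz": -1, "wx": 0, "wy": 0, "wz": 0},
  {"dx": 0, "dy": 0, "dz": 0, "wx": 0, "wy": 0, "wz": 0},
])

```text
clock: 12.2
tool_pos: [547.9, -102.4, 177.2]
tcp_rot: [-1.926, -2.482, 0.0]
contact_force: [-0.1, 0.0, -2.5]
finger_gap: 8.8
grasp_force: 69.3
```

>>> send_rows([
  {"dx": 0, "dy": 0, "dz": -1, "wx": 0, "wy": 0, "wz": 0},
  {"dx": 0, "dy": 0, "dz": 0, "wx": 0, "wy": 0, "wz": 0},
])

```text
clock: 12.4
tool_pos: [547.9, -102.4, 176.1]
tcp_rot: [-1.926, -2.482, 0.0]
contact_force: [-0.0, 0.6, -1.8]
finger_gap: 8.6
grasp_force: 69.3
```

>>> send_rows([
  {"dx": 0, "dy": 0, "dz": -1, "wx": 0, "wy": 0, "wz": 0},
  {"dx": 0, "dy": 0, "dz": 0, "wx": 0, "wy": 0, "wz": 0},
])

```text
clock: 12.6
tool_pos: [547.9, -102.4, 175.2]
tcp_rot: [-1.926, -2.482, 0.0]
contact_force: [0.0, 0.1, -2.9]
finger_gap: 8.4
grasp_force: 69.3
```

>>> send_rows([
  {"dx": 0, "dy": 0, "dz": -1, "wx": 0, "wy": 0, "wz": 0},
  {"dx": 0, "dy": 0, "dz": -1, "wx": 0, "wy": 0, "wz": 0},
  {"dx": 0, "dy": 0, "dz": 0, "wx": 0, "wy": 0, "wz": 0},
])

```text
clock: 12.9
tool_pos: [547.9, -102.4, 173.1]
tcp_rot: [-1.926, -2.482, 0.0]
contact_force: [0.2, -0.4, -2.6]
finger_gap: 8.8
grasp_force: 69.3
```

>>> send_rows([
  {"dx": 0, "dy": 0, "dz": -1, "wx": 0, "wy": 0, "wz": 0},
  {"dx": 0, "dy": 0, "dz": -1, "wx": 0, "wy": 0, "wz": 0},
  {"dx": 0, "dy": 0, "dz": 0, "wx": 0, "wy": 0, "wz": 0},
])

```text
clock: 13.2
tool_pos: [547.9, -102.4, 171.1]
tcp_rot: [-1.926, -2.482, 0.0]
contact_force: [-0.5, 0.7, -2.9]
finger_gap: 9.0
grasp_force: 69.3
```

>>> send_rows([
  {"dx": 0, "dy": 0, "dz": -1, "wx": 0, "wy": 0, "wz": 0},
  {"dx": 0, "dy": 0, "dz": -1, "wx": 0, "wy": 0, "wz": 0},
  {"dx": 0, "dy": 0, "dz": 0, "wx": 0, "wy": 0, "wz": 0},
])

```text
clock: 13.5
tool_pos: [547.9, -102.4, 169.1]
tcp_rot: [-1.926, -2.482, 0.0]
contact_force: [-0.3, 0.4, -2.7]
finger_gap: 9.2
grasp_force: 69.3
```

>>> send_rows([
  {"dx": 0, "dy": 0, "dz": -1, "wx": 0, "wy": 0, "wz": 0},
  {"dx": 0, "dy": 0, "dz": -1, "wx": 0, "wy": 0, "wz": 0},
  {"dx": 0, "dy": 0, "dz": -1, "wx": 0, "wy": 0, "wz": 0},
  {"dx": 0, "dy": 0, "dz": 0, "wx": 0, "wy": 0, "wz": 0},
])

```text
clock: 13.9
tool_pos: [547.9, -102.4, 166.1]
tcp_rot: [-1.926, -2.482, 0.0]
contact_force: [1.1, 0.5, -3.4]
finger_gap: 8.8
grasp_force: 69.3
```

>>> send_rows([
  {"dx": 0, "dy": 0, "dz": -1, "wx": 0, "wy": 0, "wz": 0},
  {"dx": 0, "dy": 0, "dz": -1, "wx": 0, "wy": 0, "wz": 0},
  {"dx": 0, "dy": 0, "dz": -1, "wx": 0, "wy": 0, "wz": 0},
  {"dx": 0, "dy": 0, "dz": 0, "wx": 0, "wy": 0, "wz": 0},
])

```text
clock: 14.3
tool_pos: [547.9, -102.4, 163.1]
tcp_rot: [-1.926, -2.482, 0.0]
contact_force: [0.5, -0.8, -2.2]
finger_gap: 8.9
grasp_force: 69.3
```

>>> send_rows([
  {"dx": 0, "dy": 0, "dz": -1, "wx": 0, "wy": 0, "wz": 0},
  {"dx": 0, "dy": 0, "dz": -1, "wx": 0, "wy": 0, "wz": 0},
  {"dx": 0, "dy": 0, "dz": 0, "wx": 0, "wy": 0, "wz": 0},
])

```text
clock: 14.6
tool_pos: [547.9, -102.4, 161.1]
tcp_rot: [-1.926, -2.482, 0.0]
contact_force: [-0.1, 1.2, -2.5]
finger_gap: 8.8
grasp_force: 69.3
```

```bash
python3 - <<'E'
from fit import *
snap('scene','s7'); print({k:np.round(v,3) for k,v in ctrl.observe().items() if k in('tool_pos','contact_force','tcp_rot')})
b=load('s7')['p'][:,:,::-1]
cv2.imwrite('pics/c7.png',cv2.resize(b[180:255,120:220],None,fx=8,fy=8,interpolation=cv2.INTER_CUBIC))
E
```

```text
{'tool_pos': array([ 547.94 , -102.398,  161.206]), 'tcp_rot': array([-1.926, -2.482,  0.   ]), 'contact_force': array([ 0.066, -0.392, -2.657])}
```

View pics/c7.png

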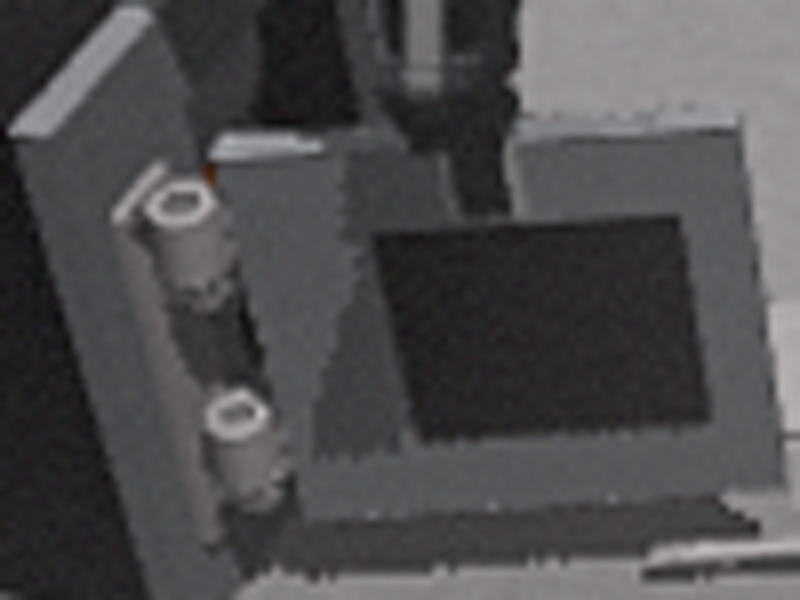

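The last view shows both knuckles, at crop (180,200) and (238,410), over the pins with their lower ends almost on the arms. I'll feel for the shoulders now.

>>> send_rows([
  {"dx": 0, "dy": 0, "dz": -1, "wx": 0, "wy": 0, "wz": 0},
  {"dx": 0, "dy": 0, "dz": 0, "wx": 0, "wy": 0, "wz": 0},
])

```text
clock: 14.85
tool_pos: [547.9, -102.4, 160.2]
tcp_rot: [-1.926, -2.482, 0.0]
contact_force: [-0.0, -0.0, -2.3]
finger_gap: 8.4
grasp_force: 69.3
```

>>> send_rows([
  {"dx": 0, "dy": 0, "dz": -0.7, "wx": 0, "wy": 0, "wz": 0},
  {"dx": 0, "dy": 0, "dz": 0, "wx": 0, "wy": 0, "wz": 0},
])

```text
clock: 15.05
tool_pos: [548.0, -102.4, 159.5]
tcp_rot: [-1.926, -2.482, 0.0]
contact_force: [-0.4, -0.2, -2.5]
finger_gap: 8.7
grasp_force: 69.3
```

>>> send_rows([
  {"dx": 0, "dy": 0, "dz": -0.5, "wx": 0, "wy": 0, "wz": 0},
  {"dx": 0, "dy": 0, "dz": 0, "wx": 0, "wy": 0, "wz": 0},
])

```text
clock: 15.25
tool_pos: [548.0, -102.4, 159.1]
tcp_rot: [-1.926, -2.482, 0.0]
contact_force: [-0.2, -0.6, -2.5]
finger_gap: 8.7
grasp_force: 69.3
```

>>> send_rows([
  {"dx": 0, "dy": 0, "dz": -0.4, "wx": 0, "wy": 0, "wz": 0},
  {"dx": 0, "dy": 0, "dz": 0, "wx": 0, "wy": 0, "wz": 0},
])

```text
clock: 15.45
tool_pos: [548.1, -102.4, 158.9]
tcp_rot: [1.926, 2.482, 0.0]
contact_force: [0.2, 0.6, -1.7]
finger_gap: 8.8
grasp_force: 69.5
```

>>> send_rows([
  {"dx": 0, "dy": 0, "dz": -0.4, "wx": 0, "wy": 0, "wz": 0},
  {"dx": 0, "dy": 0, "dz": 0, "wx": 0, "wy": 0, "wz": 0},
])

```text
clock: 15.65
tool_pos: [548.1, -102.4, 158.7]
tcp_rot: [1.926, 2.482, 0.001]
contact_force: [-1.6, 1.5, 0.8]
finger_gap: 8.6
grasp_force: 69.8
```

>>> send_rows([
  {"dx": 0, "dy": 0, "dz": -0.4, "wx": 0, "wy": 0, "wz": 0},
  {"dx": 0, "dy": 0, "dz": 0, "wx": 0, "wy": 0, "wz": 0},
])

```text
clock: 15.85
tool_pos: [548.2, -102.3, 158.6]
tcp_rot: [1.925, 2.482, 0.001]
contact_force: [-2.1, 1.9, 3.5]
finger_gap: 8.6
grasp_force: 70.2
```

Contact at TCP z 158.6, where I expected the shoulders, so the door is home. I'm letting go and rising.

>>> send_rows([
  {"dx": 0, "dy": 0, "dz": 0, "wx": 0, "wy": 0, "wz": 0},
  {"dx": 0, "dy": 0, "dz": 0, "wx": 0, "wy": 0, "wz": 0},
  {"dx": 0, "dy": 0, "dz": 0, "wx": 0, "wy": 0, "wz": 0},
  {"dx": 0, "dy": 0, "dz": 0, "wx": 0, "wy": 0, "wz": 0},
  {"dx": 0, "dy": 0, "dz": 0, "wx": 0, "wy": 0, "wz": 0},
  {"dx": 0, "dy": 0, "dz": 0, "wx": 0, "wy": 0, "wz": 0},
  {"dx": 0, "dy": 0, "dz": 15, "wx": 0, "wy": 0, "wz": 0},
  {"dx": 0, "dy": 0, "dz": 25, "wx": 0, "wy": 0, "wz": 0},
  {"dx": 0, "dy": 0, "dz": 20, "wx": 0, "wy": 0, "wz": 0},
  {"dx": 0, "dy": 0, "dz": 0, "wx": 0, "wy": 0, "wz": 0},
], claw=40)

```text
clock: 16.85
tool_pos: [549.9, -102.8, 221.2]
tcp_rot: [1.922, 2.478, 0.005]
contact_force: [-0.4, 0.5, 0.6]
finger_gap: 40.3
grasp_force: 0.0
```

```bash
python3 - <<'E'
from fit import *
snap('scene','s8'); s7=load('s7')['p'].astype(float).mean(2);s8=load('s8')['p'].astype(float).mean(2)
# shift of knuckle patches and free-edge patch between before/after release
for n,(x,y,w,h) in {'kn up':(137,200,14,18),'kn low':(144,228,14,18),'free':(205,205,20,40),'inset':(165,205,45,32)}.items():
    t=s7[y:y+h,x:x+w].astype(np.float32); g=s8[y-8:y+h+8,x-8:x+w+8].astype(np.float32)
    r=cv2.matchTemplate(g,t,cv2.TM_CCOEFF_NORMED); _,m,_,l=cv2.minMaxLoc(r); print(n,l[0]-8,l[1]-8,round(m,3))
print(ctrl.observe()['tool_pos'],ctrl.observe()['contact_force'])
E
```

```text
kn up 1 1 0.779
kn low 0 1 0.86
free 0 0 0.964
inset 1 2 0.903
[ 549.0673747  -102.62619617  219.30123156] [ 0.3055822   0.06550183 -0.89966335]
```

The door hangs and has stayed put. I'm moving the closed fingers to its outer side, near the free edge.

>>> send_rows([
  {"dx": 13, "dy": 16, "dz": 0, "wx": 0, "wy": 0, "wz": 0},
  {"dx": 13, "dy": 16, "dz": 0, "wx": 0, "wy": 0, "wz": 0},
  {"dx": 13, "dy": 16, "dz": 0, "wx": 0, "wy": 0, "wz": 0},
  {"dx": 0, "dy": 0, "dz": 0, "wx": 0, "wy": 0, "wz": 0},
  {"dx": 0, "dy": 0, "dz": 0, "wx": 0, "wy": 0, "wz": 0},
  {"dx": 0, "dy": 0, "dz": -20, "wx": 0, "wy": 0, "wz": 0},
  {"dx": 0, "dy": 0, "dz": -25, "wx": 0, "wy": 0, "wz": 0},
  {"dx": 0, "dy": 0, "dz": -14, "wx": 0, "wy": 0, "wz": 0},
  {"dx": 0, "dy": 0, "dz": 0, "wx": 0, "wy": 0, "wz": 0},
  {"dx": 0, "dy": 0, "dz": 0, "wx": 0, "wy": 0, "wz": 0},
], claw=0, grip_force=20)

```text
clock: 17.9
tool_pos: [586.4, -55.1, 158.9]
tcp_rot: [-1.927, -2.481, 0.001]
contact_force: [-0.1, 0.4, 0.1]
finger_gap: -0.1
grasp_force: 0.0
```

```bash
python3 - <<'E'
from h import *
print(ctrl.observe()['tool_pos'],ctrl.observe()['contact_force'])
H=np.array([570,-188]); p=np.array([587.4,-54.4])
def pos(yaw,off,r=125): return H+r*np.array([np.sin(yaw),-np.cos(yaw)])-off*np.array([np.cos(yaw),np.sin(yaw)])
ys=[3.393]*3+list(np.linspace(3.393,4.554,37)[1:])
offs=[40,30,20]+[20]*36
q=p
for y,o in zip(ys,offs):
    n=pos(y,o); print(round(y,3),(n-q).round(1)); q=n
E
```

```text
[586.43041732 -55.07525089 158.86343021] [-0.08820958  0.35356488  0.12698176]
3.393 [-9.8 -2.6]
3.393 [-9.7 -2.5]
3.393 [-9.7 -2.5]
3.425 [-4.1 -0.4]
3.458 [-4.  -0.6]
3.49 [-4.  -0.7]
3.522 [-4.  -0.8]
3.554 [-4. -1.]
3.586 [-3.9 -1.1]
3.619 [-3.9 -1.2]
3.651 [-3.9 -1.3]
3.683 [-3.8 -1.5]
3.716 [-3.8 -1.6]
3.748 [-3.7 -1.7]
3.78 [-3.7 -1.8]
3.812 [-3.6 -1.9]
3.844 [-3.5 -2.1]
3.877 [-3.5 -2.2]
3.909 [-3.4 -2.3]
3.941 [-3.3 -2.4]
3.974 [-3.2 -2.5]
4.006 [-3.2 -2.6]
4.038 [-3.1 -2.7]
4.07 [-3.  -2.8]
4.102 [-2.9 -2.9]
4.135 [-2.8 -3. ]
4.167 [-2.7 -3.1]
4.199 [-2.6 -3.2]
4.232 [-2.5 -3.2]
4.264 [-2.4 -3.3]
4.296 [-2.3 -3.4]
4.328 [-2.2 -3.5]
4.36 [-2.1 -3.5]
4.393 [-1.9 -3.6]
4.425 [-1.8 -3.7]
4.457 [-1.7 -3.7]
4.49 [-1.6 -3.8]
4.522 [-1.5 -3.8]
4.554 [-1.3 -3.9]
```

>>> send_rows([
  {"dx": -9.7, "dy": -2.5, "dz": 0, "wx": 0, "wy": 0, "wz": 0},
  {"dx": -7, "dy": -2, "dz": 0, "wx": 0, "wy": 0, "wz": 0},
  {"dx": -4, "dy": -1, "dz": 0, "wx": 0, "wy": 0, "wz": 0},
  {"dx": -4, "dy": -1, "dz": 0, "wx": 0, "wy": 0, "wz": 0},
  {"dx": -4, "dy": -1, "dz": 0, "wx": 0, "wy": 0, "wz": 0},
  {"dx": -4.1, "dy": -0.4, "dz": 0, "wx": 0, "wy": 0, "wz": 0.032},
  {"dx": -4, "dy": -0.6, "dz": 0, "wx": 0, "wy": 0, "wz": 0.032},
  {"dx": -4, "dy": -0.7, "dz": 0, "wx": 0, "wy": 0, "wz": 0.032},
  {"dx": -4, "dy": -0.8, "dz": 0, "wx": 0, "wy": 0, "wz": 0.032},
  {"dx": -4, "dy": -1, "dz": 0, "wx": 0, "wy": 0, "wz": 0.032},
])

```text
clock: 18.9
tool_pos: [538.0, -65.4, 159.0]
tcp_rot: [1.719, 2.629, 0.0]
contact_force: [1.2, -0.9, 0.6]
finger_gap: 0.2
grasp_force: 0.1
```

>>> send_rows([
  {"dx": -3.9, "dy": -1.1, "dz": 0, "wx": 0, "wy": 0, "wz": 0.032},
  {"dx": -3.9, "dy": -1.2, "dz": 0, "wx": 0, "wy": 0, "wz": 0.032},
  {"dx": -3.9, "dy": -1.3, "dz": 0, "wx": 0, "wy": 0, "wz": 0.032},
  {"dx": -3.8, "dy": -1.5, "dz": 0, "wx": 0, "wy": 0, "wz": 0.032},
  {"dx": -3.8, "dy": -1.6, "dz": 0, "wx": 0, "wy": 0, "wz": 0.032},
  {"dx": -3.7, "dy": -1.7, "dz": 0, "wx": 0, "wy": 0, "wz": 0.032},
  {"dx": -3.7, "dy": -1.8, "dz": 0, "wx": 0, "wy": 0, "wz": 0.032},
  {"dx": -3.6, "dy": -1.9, "dz": 0, "wx": 0, "wy": 0, "wz": 0.032},
  {"dx": -3.5, "dy": -2.1, "dz": 0, "wx": 0, "wy": 0, "wz": 0.032},
  {"dx": -3.5, "dy": -2.2, "dz": 0, "wx": 0, "wy": 0, "wz": 0.032},
  {"dx": -3.4, "dy": -2.3, "dz": 0, "wx": 0, "wy": 0, "wz": 0.032},
])

```text
clock: 20.0
tool_pos: [497.4, -84.1, 159.1]
tcp_rot: [1.232, 2.889, 0.0]
contact_force: [0.6, -0.2, 0.6]
finger_gap: -0.2
grasp_force: 0.1
```

```bash
python3 - <<'E'
from h import *
o=ctrl.observe();print(o['tool_pos'],o['contact_force'],o['tcp_rot'])
snap('scene','s9'); p=load('s9');R=lambda y:0
H=np.array([570.,-188]);g=p['p'].astype(float).mean(2)
# estimate door yaw: model inset/panel edges -> score by comparing dark inset (door face, z 60..? ) via top edge brightness
from fit import pose
best=[]
for y in np.arange(3.35,4.6,0.01):
    Rm,_=pose([0,0,y]); t=np.array([H[0],H[1],35])-Rm@[0,88,0]
    s=np.array([[0,v,150] for v in np.r_[-72:-20:2]])@Rm.T+t
    up=np.array([[5,v,140] for v in np.r_[-72:-20:2]])*[ -1,1,1]@Rm.T+t
    f=lambda P:cv2.remap(g.astype(np.float32),*[np.float32(proj(p,P)[:,i:i+1]) for i in(0,1)],cv2.INTER_LINEAR).ravel()
    A,B=f(s),f(up); best.append(((A-B).mean()-A.std(),y))
print(sorted(best)[-6:])
E
```

```text
[497.35875076 -84.14293896 159.06161137] [ 0.58807992 -0.1793833   0.56028763] [1.23230014e+00 2.88939277e+00 3.36728552e-04]
[(np.float32(-12.302344), np.float64(3.8999999999999884)), (np.float32(-12.270538), np.float64(3.909999999999988)), (np.float32(-7.672537), np.float64(4.559999999999974)), (np.float32(-2.3838806), np.float64(4.569999999999974)), (np.float32(1.593698), np.float64(4.579999999999973)), (np.float32(4.1249967), np.float64(4.589999999999973))]
```

>>> send_rows([
  {"dx": -3.3, "dy": -2.4, "dz": 0, "wx": 0, "wy": 0, "wz": 0.032},
  {"dx": -3.2, "dy": -2.5, "dz": 0, "wx": 0, "wy": 0, "wz": 0.032},
  {"dx": -3.2, "dy": -2.6, "dz": 0, "wx": 0, "wy": 0, "wz": 0.032},
  {"dx": -3.1, "dy": -2.7, "dz": 0, "wx": 0, "wy": 0, "wz": 0.032},
  {"dx": -3, "dy": -2.8, "dz": 0, "wx": 0, "wy": 0, "wz": 0.032},
  {"dx": -2.9, "dy": -2.9, "dz": 0, "wx": 0, "wy": 0, "wz": 0.032},
  {"dx": -2.8, "dy": -3, "dz": 0, "wx": 0, "wy": 0, "wz": 0.032},
  {"dx": -2.7, "dy": -3.1, "dz": 0, "wx": 0, "wy": 0, "wz": 0.032},
  {"dx": -2.6, "dy": -3.2, "dz": 0, "wx": 0, "wy": 0, "wz": 0.032},
  {"dx": -2.5, "dy": -3.2, "dz": 0, "wx": 0, "wy": 0, "wz": 0.032},
])

```text
clock: 21.05
tool_pos: [468.2, -112.5, 159.0]
tcp_rot: [0.757, 3.049, 0.0]
contact_force: [-0.2, 0.9, -0.5]
finger_gap: -0.2
grasp_force: 0.1
```

>>> send_rows([
  {"dx": -1.2, "dy": -1.6, "dz": 0, "wx": 0, "wy": 0, "wz": 0.016},
  {"dx": -1.2, "dy": -1.7, "dz": 0, "wx": 0, "wy": 0, "wz": 0.016},
  {"dx": -1.2, "dy": -1.7, "dz": 0, "wx": 0, "wy": 0, "wz": 0.016},
  {"dx": -1.1, "dy": -1.7, "dz": 0, "wx": 0, "wy": 0, "wz": 0.016},
  {"dx": -1.1, "dy": -1.7, "dz": 0, "wx": 0, "wy": 0, "wz": 0.016},
  {"dx": -1.1, "dy": -1.8, "dz": 0, "wx": 0, "wy": 0, "wz": 0.016},
  {"dx": -1.1, "dy": -1.8, "dz": 0, "wx": 0, "wy": 0, "wz": 0.016},
  {"dx": -1, "dy": -1.8, "dz": 0, "wx": 0, "wy": 0, "wz": 0.016},
  {"dx": -1, "dy": -1.8, "dz": 0, "wx": 0, "wy": 0, "wz": 0.016},
  {"dx": -0.9, "dy": -1.8, "dz": 0, "wx": 0, "wy": 0, "wz": 0.016},
  {"dx": 0, "dy": 0, "dz": 0, "wx": 0, "wy": 0, "wz": 0},
])

```text
clock: 22.15
tool_pos: [457.1, -130.2, 158.9]
tcp_rot: [-0.512, -3.099, 0.0]
contact_force: [-0.6, 0.1, -0.4]
finger_gap: 0.1
grasp_force: 0.1
```

```bash
python3 - <<'E'
from fit import *
o=ctrl.observe();print(o['tool_pos'],o['contact_force'],o['grasp_force'])
snap('scene','s10'); p=load('s10');g=p['p'].astype(np.float32).mean(2);H=np.array([570.,-188])
# inset = dark rectangle surrounded by grey panel on outer face (door x=-5)
def f(P,Rm,t): 
    q=proj(p,P@Rm.T+t).astype(np.float32); return cv2.remap(g,q[:,:1],q[:,1:],cv2.INTER_LINEAR).ravel()
fr=np.array([[-5,v,z] for v in(-68,-62) for z in range(15,145,8)]+[[-5,v,z] for v in range(-60,60,10) for z in(10,18)],float)
tp=np.array([[-0,v,150] for v in range(-72,72,6)],float)
ins=np.array([[-5,v,z] for v in range(-30,30,8) for z in range(50,105,8)],float)
for y in np.arange(4.1,4.62,0.04):
    Rm,_=pose([0,0,y]); t=np.array([*H,35])-Rm@[0,88,0]
    print(round(y,2),[round(float(x),1) for A in(fr,ins,tp) for x in(f(A,Rm,t).mean(),f(A,Rm,t).std())])
E
```

```text
[ 457.1234966  -130.16238954  158.87953137] [-0.58469012  0.07520155 -0.36675125] 0.057841072557494044
4.1 [128.8, 31.5, 52.0, 18.6, 89.5, 31.6]
4.14 [125.5, 33.1, 46.5, 14.8, 88.3, 30.9]
4.18 [125.3, 32.8, 43.5, 10.9, 84.1, 27.1]
4.22 [124.6, 32.8, 40.6, 2.9, 73.6, 23.4]
4.26 [123.9, 30.6, 40.0, 2.1, 78.4, 28.5]
4.3 [105.4, 29.1, 40.0, 2.2, 92.8, 36.7]
4.34 [85.1, 17.4, 39.4, 2.1, 109.4, 44.3]
4.38 [75.9, 17.8, 39.2, 1.8, 107.6, 44.2]
4.42 [67.8, 20.2, 38.5, 2.6, 88.0, 38.5]
4.46 [59.5, 20.4, 38.7, 1.8, 65.5, 32.2]
4.5 [56.6, 20.1, 39.6, 4.8, 55.1, 29.4]
4.54 [51.8, 17.6, 43.7, 13.8, 51.2, 25.7]
4.58 [49.7, 16.4, 48.6, 19.0, 48.7, 20.6]
4.62 [54.4, 19.9, 53.5, 21.0, 47.0, 16.3]
```

The numeric check puts the door at yaw about 4.37, with shut at 4.55, so it is following the fingers. I'll finish slowly and watch the force.

>>> send_rows([
  {"dx": -0.7, "dy": -1.4, "dz": 0, "wx": 0, "wy": 0, "wz": 0.012},
  {"dx": -0.7, "dy": -1.4, "dz": 0, "wx": 0, "wy": 0, "wz": 0.012},
  {"dx": -0.6, "dy": -1.4, "dz": 0, "wx": 0, "wy": 0, "wz": 0.012},
  {"dx": -0.6, "dy": -1.4, "dz": 0, "wx": 0, "wy": 0, "wz": 0.012},
  {"dx": -0.6, "dy": -1.4, "dz": 0, "wx": 0, "wy": 0, "wz": 0.012},
  {"dx": -0.6, "dy": -1.4, "dz": 0, "wx": 0, "wy": 0, "wz": 0.012},
  {"dx": -0.6, "dy": -1.4, "dz": 0, "wx": 0, "wy": 0, "wz": 0.012},
  {"dx": -0.5, "dy": -1.4, "dz": 0, "wx": 0, "wy": 0, "wz": 0.012},
  {"dx": -0.5, "dy": -1.4, "dz": 0, "wx": 0, "wy": 0, "wz": 0.012},
  {"dx": 0, "dy": 0, "dz": 0, "wx": 0, "wy": 0, "wz": 0},
])

```text
clock: 23.2
tool_pos: [451.9, -142.7, 158.9]
tcp_rot: [0.344, 3.123, -0.0]
contact_force: [1.1, -0.2, -0.1]
finger_gap: 0.1
grasp_force: 0.1
```

>>> send_rows([
  {"dx": -0.3, "dy": -1, "dz": 0, "wx": 0, "wy": 0, "wz": 0.008},
  {"dx": -0.3, "dy": -1, "dz": 0, "wx": 0, "wy": 0, "wz": 0.008},
  {"dx": -0.3, "dy": -1, "dz": 0, "wx": 0, "wy": 0, "wz": 0.008},
  {"dx": 0, "dy": 0, "dz": 0, "wx": 0, "wy": 0, "wz": 0},
])

```text
clock: 23.6
tool_pos: [451.0, -145.7, 158.9]
tcp_rot: [0.307, 3.127, -0.0]
contact_force: [-0.0, 0.2, -0.6]
finger_gap: -0.1
grasp_force: 0.1
```

>>> send_rows([
  {"dx": -0.3, "dy": -1, "dz": 0, "wx": 0, "wy": 0, "wz": 0.008},
  {"dx": -0.3, "dy": -1, "dz": 0, "wx": 0, "wy": 0, "wz": 0.008},
  {"dx": 0, "dy": 0, "dz": 0, "wx": 0, "wy": 0, "wz": 0},
])

```text
clock: 23.9
tool_pos: [450.4, -147.6, 158.9]
tcp_rot: [-0.282, -3.129, 0.0]
contact_force: [-0.5, -0.6, 0.0]
finger_gap: 0.0
grasp_force: 0.1
```

>>> send_rows([
  {"dx": -0.2, "dy": -1, "dz": 0, "wx": 0, "wy": 0, "wz": 0.008},
  {"dx": -0.2, "dy": -1, "dz": 0, "wx": 0, "wy": 0, "wz": 0.008},
  {"dx": 0, "dy": 0, "dz": 0, "wx": 0, "wy": 0, "wz": 0},
])

```text
clock: 24.2
tool_pos: [450.0, -149.6, 158.9]
tcp_rot: [0.257, 3.131, -0.0]
contact_force: [0.5, 0.5, 0.6]
finger_gap: 0.4
grasp_force: 0.1
```

>>> send_rows([
  {"dx": -0.2, "dy": -1, "dz": 0, "wx": 0, "wy": 0, "wz": 0},
  {"dx": -0.2, "dy": -1, "dz": 0, "wx": 0, "wy": 0, "wz": 0},
  {"dx": 0, "dy": 0, "dz": 0, "wx": 0, "wy": 0, "wz": 0},
])

```text
clock: 24.5
tool_pos: [449.6, -151.7, 158.9]
tcp_rot: [0.257, 3.131, -0.0]
contact_force: [-0.3, -0.0, 0.1]
finger_gap: 0.1
grasp_force: 0.1
```

>>> send_rows([
  {"dx": -0.2, "dy": -1, "dz": 0, "wx": 0, "wy": 0, "wz": 0},
  {"dx": 0, "dy": 0, "dz": 0, "wx": 0, "wy": 0, "wz": 0},
])

```text
clock: 24.7
tool_pos: [449.4, -152.5, 158.9]
tcp_rot: [0.257, 3.131, 0.0]
contact_force: [0.4, 0.8, 0.6]
finger_gap: 0.1
grasp_force: 0.1
```

>>> send_rows([
  {"dx": -0.2, "dy": -1, "dz": 0, "wx": 0, "wy": 0, "wz": 0},
  {"dx": 0, "dy": 0, "dz": 0, "wx": 0, "wy": 0, "wz": 0},
])

```text
clock: 24.9
tool_pos: [449.4, -152.7, 159.0]
tcp_rot: [0.256, 3.131, 0.003]
contact_force: [0.8, 4.9, 0.5]
finger_gap: -0.0
grasp_force: 0.1
```

Bumper contact at about 5 N means the door is shut. I'm backing away slowly and checking.

>>> send_rows([
  {"dx": 0.1, "dy": 0.6, "dz": 0, "wx": 0, "wy": 0, "wz": 0},
  {"dx": 0.2, "dy": 1, "dz": 0, "wx": 0, "wy": 0, "wz": 0},
  {"dx": 0.3, "dy": 2, "dz": 0, "wx": 0, "wy": 0, "wz": 0},
  {"dx": 1, "dy": 6, "dz": 0, "wx": 0, "wy": 0, "wz": 0},
  {"dx": 2, "dy": 15, "dz": 0, "wx": 0, "wy": 0, "wz": 0},
  {"dx": 4, "dy": 25, "dz": 0, "wx": 0, "wy": 0, "wz": 0},
  {"dx": 0, "dy": 30, "dz": 0, "wx": 0, "wy": 0, "wz": 0},
  {"dx": 0, "dy": 30, "dz": 20, "wx": 0, "wy": 0, "wz": 0},
  {"dx": 0, "dy": 30, "dz": 30, "wx": 0, "wy": 0, "wz": 0},
  {"dx": 0, "dy": 30, "dz": 30, "wx": 0, "wy": 0, "wz": 0},
  {"dx": 0, "dy": 0, "dz": 0, "wx": 0, "wy": 0, "wz": 0},
  {"dx": 0, "dy": 0, "dz": 0, "wx": 0, "wy": 0, "wz": 0},
])

```text
clock: 26.1
tool_pos: [457.2, 16.6, 239.4]
tcp_rot: [0.254, 3.13, -0.001]
contact_force: [-0.5, -0.9, -0.7]
finger_gap: 0.1
grasp_force: 0.0
```

```bash
cat > chk.py <<'E'
from fit import *
import sys
snap('scene',sys.argv[1]); p=load(sys.argv[1]);g=p['p'].astype(np.float32).mean(2);H=np.array([570.,-188])
def f(P,Rm,t): 
    q=proj(p,P@Rm.T+t).astype(np.float32); return cv2.remap(g,q[:,:1],q[:,1:],cv2.INTER_LINEAR).ravel()
ins=np.array([[-5,v,z] for v in range(-30,30,6) for z in range(50,105,6)],float)
tp=np.array([[-0,v,150] for v in range(-72,72,6)],float)
fr=np.array([[-5,v,z] for v in(-68,-62) for z in range(15,145,8)]+[[-5,v,z] for v in range(-60,60,10) for z in(10,18)],float)
for y in np.arange(4.34,4.66,0.04):
    Rm,_=pose([0,0,y]); t=np.array([*H,35])-Rm@[0,88,0]
    print(round(y,2),[round(float(x),1) for A in(fr,ins,tp) for x in(f(A,Rm,t).mean(),f(A,Rm,t).std())])
E
python3 chk.py s11; python3 - <<'E'
from h import *
snap('wrist','w11'); a=load('s11')['p'].astype(float).mean(2);b=load('s1')['p'].astype(float).mean(2)
print(ctrl.observe()['tool_pos'])
E
```

```text
4.34 [84.8, 16.8, 44.7, 16.3, 78.8, 6.6]
4.38 [81.9, 14.5, 39.1, 7.4, 80.7, 9.3]
4.42 [81.8, 10.9, 36.0, 2.0, 85.3, 14.5]
4.46 [82.4, 7.2, 36.0, 1.9, 96.3, 20.2]
4.5 [79.3, 5.8, 35.6, 1.9, 122.2, 15.6]
4.54 [80.7, 3.8, 35.2, 2.1, 123.5, 13.3]
4.58 [74.3, 17.9, 34.5, 2.3, 92.4, 24.1]
4.62 [60.8, 25.9, 35.1, 4.2, 72.8, 30.5]
4.66 [57.6, 25.1, 38.9, 11.1, 71.5, 25.9]
[456.06395786  15.60848784 237.83210899]
```

>>> send_rows([
  {"dx": 0, "dy": 0, "dz": 0, "wx": 0, "wy": 0, "wz": 0},
  {"dx": 0, "dy": 0, "dz": 0, "wx": 0, "wy": 0, "wz": 0},
  {"dx": 0, "dy": 0, "dz": 0, "wx": 0, "wy": 0, "wz": 0},
  {"dx": 0, "dy": 0, "dz": 0, "wx": 0, "wy": 0, "wz": 0},
  {"dx": 0, "dy": 0, "dz": 0, "wx": 0, "wy": 0, "wz": 0},
  {"dx": 0, "dy": 0, "dz": 0, "wx": 0, "wy": 0, "wz": 0},
  {"dx": 0, "dy": 0, "dz": 0, "wx": 0, "wy": 0, "wz": 0},
  {"dx": 0, "dy": 0, "dz": 0, "wx": 0, "wy": 0, "wz": 0},
])

```text
clock: 27.0
tool_pos: [456.8, 16.1, 239.0]
tcp_rot: [0.257, 3.131, 0.0]
contact_force: [0.4, 0.4, -0.9]
finger_gap: -0.2
grasp_force: 0.0
```

```bash
python3 chk.py s12; python3 - <<'E'
from h import *
a=load('s11')['p'].astype(float);b=load('s12')['p'].astype(float)
d=np.abs(a-b).mean(2)[170:260,110:200]; print('motion',d.max(),d.mean())
E
```

```text
4.34 [85.0, 17.0, 44.3, 16.2, 79.1, 5.9]
4.38 [82.1, 14.6, 38.9, 7.4, 80.1, 9.8]
4.42 [81.9, 11.3, 36.0, 2.0, 85.0, 14.1]
4.46 [82.3, 7.1, 36.1, 1.7, 95.7, 21.1]
4.5 [79.2, 6.2, 35.6, 2.0, 122.5, 16.2]
4.54 [80.2, 4.7, 35.4, 1.9, 122.2, 15.4]
4.58 [74.1, 18.0, 34.7, 2.2, 92.7, 24.1]
4.62 [60.9, 25.8, 35.1, 3.9, 72.6, 30.9]
4.66 [57.9, 25.2, 38.8, 11.3, 71.6, 26.1]
motion 66.0 2.2254732510288067
```

The door rests at about yaw 4.53, against an expected shut yaw of 4.55. That is within about 4 mm at the free edge, and it isn't moving. I'm handing in.

```bash
python3 -c "
from station import workorder
print(workorder.hand_in())"
```

```text
the job is handed in; nothing more can be done
None
```

The job is handed in (no verdict came back): the door hangs with both knuckles down on the pins and is swung shut against the bumpers, at rest within about 4 mm of its shut place by my camera estimate, and I touched nothing else.

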